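# Lay the last tile to dry and hold the damp box open

### The arm

A 6-joint arm with a two-finger parallel gripper is mounted at the origin on the work surface. World frame = base frame: x ahead of the robot, y to its left, z up, the work surface at z = 0. Lengths are in m, angles in rad, forces in N, time in s.
With the tool pointing down it reaches from about 0.35 to 0.85 m from the base axis. Payload 8.1 kg.
Tool frame: the origin (TCP) lies at the very end of the fingers, on their centre line; the grasp point (between the pads) lies 19 mm behind it; z points along the fingers, y is the line along which they close (so a half turn about z gives the same grasp; the last joint's range is limited). The gripper opens to 93 mm and grips with 3 to 60 N. Pads are 15 mm wide; open, the fingers measure 128 mm over their backs; the gripper's body (75 mm by 188 mm) begins 65 mm behind the grasp point.
Start: joints at [1.264, 0.13, 1.488, -0, 1.523, -0.085], TCP at [0.132, 0.585, 0.219] pointing down, gripper open.
Joint ranges: [-2.96, 2.96], [-0.89, 2.26], [0.02, 2.5], [-1.34, 4.48], [0, 2.73], [-2.66, 2.66]. Speed limits (rad/s): [2.39, 2.39, 2.79, 3.14, 3.14, 3.14].

### API

Orientations are given as a rotation vector (axis times angle).
In Python, from plant import robot gives the robot as it stands.
- The arm moves only by the tool play_rows, never from a script. Its argument "deltas" is one flat list of numbers, 5 for each row, row after row: the shift along the tool's x, y, z in mm, then the turn about the tool's z in degrees, then the finger opening in mm, from 0 to 93. A call has 1 to 10 rows; each row shifts and turns the commanded pose from where the row before left it, along the tool's axes as they then stand; what a row does not reach is not made up. A row lasts 1/12 s, in which the tool goes at most 41.7 mm and 7.16 degrees, less where a joint would pass 70% of its speed; a pose out of reach is approached as far as the arm can. A call with a gripper value outside its range is refused whole. The fingers move at their own pace and stop on an object; "newtons" is the grip in N (left out, the last holds). Time passes only in rows, so rows that do not move let the fingers close. It gives the time, the measured TCP pose, the force, the opening and the grip force at its end, in the units of the state.
- robot.read_state(): the state, without advancing time (a new reading comes with each control period).
- robot.read_camera(name): name is "scene" or "side" or "wrist"; returns a dict with "pixels" (384x512x3 uint8, blue, green, red), "mtx" (3x3 intrinsics, pixels), "eye" and "rotation" of the camera in the world. Camera axes: x right, y up, looking along -z (the intrinsics and any distortion apply to the point x, -y, -z); pixel columns grow to the right and rows downward; lengths in m; the calibration is good to about 2 mm. A picture is of the moment at which its call begins. There is no depth.
- robot.close_job(): hands the job in; it is judged then, once.
The state is a dict: "t": time; "q": joint angles; "dq": joint speeds; "joint_torque": joint torques, N m; "tool_pos": TCP position; "orientation": TCP orientation; "force": force on the tool from outside, world axes, zero at the start; "wrist_torque": the same for the moment, N m; "opening": finger opening in m; "gripper_force": force on a finger pad.
Only numpy, scipy, OpenCV 4.12 (cv2) and the standard library are available. Lean on these libraries where they do the work, as an engineer would, in place of code of your own. Each camera call takes 0.05 s, during which the arm holds its last target. There are 200 camera calls.

### The job

Lay the last clay tile from the bench flat in the empty, paper-lined compartment of the plaster drying tray and let go of it. Then open the damp box for me: squeeze the carrying bolt's ears (nearest the hinge) together so that the bolt is drawn and leave it drawn, squeeze the spring latch at the door's free end, and with it squeezed swing the door past its check until it stands wide, about square to the box; leave the other tiles and things where they are. The door pulls itself shut, so finish while still holding it wide, so that I can slide the tray in: do not let go at the end.

Things in the scene. Friction and masses are not known exactly. Their poses are not given: they have to be found in the camera images.
- tile: The loose dark-brown leather-hard clay test tile on the bench at the robot's right: a flat bar 100 long (its x) by 32 wide (y) by 14 thick (z), with a small dark hanging hole near one end and three pale lines. Origin: centre of its underside. About 85 g, rigid. It may go into the compartment either end first.
- slip: The strip of paper, 108 (its x) by 48 (y), paper thin, lying on the floor of the one empty compartment of the tray: the place for the tile. Origin: centre of that compartment at floor level, x along the compartment. It does not move.
- tray: White plaster drying tray, heavy, does not move: 134 (its x) by 202 (its y), 14 high. Three equal compartments side by side, 64 apart along its y, each 114 long (x) by 54 wide (y), floor 8 above the bench, walls 10 thick and 6 high above that floor. Origin: centre of its underside.
- tile_a: Tile like the first, already lying in a compartment of the tray, to be left there (the tile tops stand 8 above the tray walls; about 32 is left between the long sides of neighbouring tiles). Origin: centre of its underside.
- tile_b: The second tile already lying in the tray. As tile_a.
- damp_box: Blue plastic box on the bench, fixed: 240 deep (its x), 300 wide (y), 180 high, origin centre of underside. Its clear door faces -x (the robot), hinged at the left seen from the robot (+y). Two alike steel catches stand on the door's top edge, ears up to 62 above the roof; keeper brackets reach 20 above the roof, so fingertips 25 above the roof clear all but the ears.
- door_hinge (a point): Point on the door's upright hinge axis (z), level with the roof and the door's top edge, 180 above the bench. Axes as the box: the shut door runs from here along -y; it opens clockwise seen from above, its free end coming out towards -x.
- door (a joint): Door angle, rad: 0 shut, 1.57 square to the box, stop at 1.65. A spring of 0.12 N m (at 0) to 0.33 N m (at 1.4) pulls it slowly shut (damped 0.2 N m s). From 0.1 to 0.25 the check (lobe on the hinge cam, sprung plunger) resists with up to 0.7 N m, 3.5 N at the latch; past it, it alone keeps the door ajar near 0.37. Either catch shot keeps it shut, with about 0.02 rad of play.
- door_leaf: The door leaf: 16 thick, 242 wide, top edge 180 above the bench, carrying both catches. Origin on the hinge axis at bench level; x square to the leaf (into the box when shut), the leaf runs along -y out to 250; z up. It turns with the door.
- carry_bolt_grip (a point): Carrying bolt, the catch nearer the hinge. Two steel ears 24 wide (x), 5 thick (y), tops 62 above the door's edge: the one on the hinge side fixed, outer face 20 from this point along +y; the other moving, outer face 36 along -y at rest, 20 when squeezed. This point is 77 from the hinge, 44 above the door's edge, 18 under the ears' tops; axes of the leaf: squeeze along y.
- carry_bolt (a joint): Travel of the carrying bolt's moving ear, m: 0 shot, 0.016 fully drawn. Clear of its keeper from 0.010; fully drawn is wanted. No spring: 5 N of friction, it stays where it is left.
- latch_grip (a point): Spring latch, the catch at the door's free end, with a coil spring between its ears. This point is 192 from the hinge, 44 above the door's edge; ears, distances and axes as for the carrying bolt (fixed ear at +y, moving ear at -y).
- latch (a joint): Travel of the spring latch's moving ear, m: 0 shot, 0.016 fully squeezed. Clear of its keeper from 0.010. A spring of 4 N (shot) to 9 N (squeezed) drives it back out as soon as it is let go; a grip of 30 to 60 N holds it squeezed and carries the door.
- cup: Unfired clay cup, 68 across, 55 high, standing on the box's roof behind the catches. Leave it alone.
- brush: Flat brush with a wooden handle, 200 long, lying beyond the tile. Leave it alone.
- slip_jar: Clear jar, 66 across, 85 high, right of the box. Leave it alone.
- rib: Flat wooden throwing rib, 95 by 45 by 7, on the bench in front of the robot. Leave it alone.
- bowl: Unfired bowl, 110 across, 50 high, at the left. Leave it alone.
- knife: Fettling knife, 160 long, 14 high, on the bench nearer the robot than the tile. Leave it alone.
Mind the look-alikes: they are no part of the job. What is shaped like the tile but orange is not meant.

How it is judged:
By the outcome, as a careful person would: the job done as asked, in the order asked, and still so for the second after the job is handed in, while the arm keeps its last pose, push and grip.
It also fails if it takes over 54 s, if anything falls off the work surface, if the arm or the gripper's body presses on something with over 40 N, if the wrist force passes 120 N, or if a joint passes its speed limit or range.

## Working session

There is one attempt and no reset: what is moved stays moved. The work goes in short steps, Python scripts to look and compute and a tool call to move; the robot and the scene stay as the last step left them, time stands still between calls to the robot, and variables do not carry over. Pictures are saved under pics/ and viewed, at most 10 in all, crops included, and the job is handed in when it is done.

Besides the shell and the picture viewer there is one more tool, called after "Call:" as name(argument=value, ...) on one line, values as JSON. play_rows: Moves the arm, as the interface text tells. Its arguments: {"type":"object","properties":{"deltas":{"type":"array"},"newtons":{"type":"number"}},"required":["deltas"]}

```bash
mkdir -p pics; ls
cat > h.py <<'E'
import numpy as np, cv2, pickle
from scipy.spatial.transform import Rotation as R
from plant import robot
def snap(n,f):
    c=robot.read_camera(n); cv2.imwrite(f'pics/{f}.png',c['pixels']); pickle.dump(c,open(f'pics/{f}.pkl','wb')); return c
def load(f): return pickle.load(open(f'pics/{f}.pkl','rb'))
def ray(c,u,v):
    p=np.linalg.inv(c['mtx'])@[u,v,1]; return np.array(c['rotation'])@[p[0],-p[1],-p[2]]
def at(c,u,v,z):
    d=ray(c,u,v); e=np.array(c['eye']); return e+d*(z-e[2])/d[2]
def proj(c,P):
    q=np.array(c['rotation']).T@(np.array(P)-c['eye']); p=c['mtx']@[q[0],-q[1],-q[2]]; return p[:2]/p[2]
E
python3 - <<'E'
from h import *
for n in ('scene','side'):
    c=snap(n,n+'0'); print(n,c.keys(),c['mtx'],c['eye'],c['rotation'])
a=cv2.imread('pics/scene0.png'); cv2.imwrite('pics/scene0b.png',cv2.resize(a,(800,600),interpolation=3))
a=cv2.imread('pics/side0.png'); cv2.imwrite('pics/side0b.png',cv2.resize(a,(800,600),interpolation=3))
print(robot.read_state())
E
```

```text
pics
scene dict_keys(['pixels', 'mtx', 'eye', 'rotation']) [[481.76138158   0.         257.90706656]
 [  0.         481.76138158 189.51106678]
 [  0.           0.           1.        ]] [1.08066098 0.9304928  1.18265795] [0.29360607 1.00423741 2.35495246]
side dict_keys(['pixels', 'mtx', 'eye', 'rotation']) [[403.00614033   0.         267.09649018]
 [  0.         403.00614033 192.15855086]
 [  0.           0.           1.        ]] [-0.13406342 -0.61857904  0.89943952] [ 0.83355529 -0.34045845 -0.6840102 ]
{'t': 0.1, 'q': array([ 1.26359914e+00,  1.31117391e-01,  1.48919001e+00, -3.78376189e-06,
        1.52300738e+00, -8.53826621e-02]), 'dq': array([ 1.44199192e-03,  5.10856828e-05, -2.44858044e-03, -1.55100659e-03,
        1.90318266e-04, -1.04136991e-03]), 'joint_torque': array([ 1.43416437e-03, -5.61335778e+01, -4.93101561e+01,  7.71072786e-02,
        2.91572796e-02, -3.52177995e-05]), 'tool_pos': array([0.13180876, 0.58480016, 0.21766261]), 'orientation': array([-3.47674414e-01, -3.12195979e+00,  2.65403506e-03]), 'force': array([0.0046916 , 0.69199341, 0.73856722]), 'wrist_torque': array([ 0.02688518,  0.01342402, -0.00416084]), 'gripper_force': 0.0, 'opening': 0.09339918238481115}
```

```bash
sed -i "s/np.array(c\['rotation'\])/R.from_rotvec(c['rotation']).as_matrix()/" h.py; cat h.py | tail -8
```

```text
c=robot.read_camera(n); cv2.imwrite(f'pics/{f}.png',c['pixels']); pickle.dump(c,open(f'pics/{f}.pkl','wb')); return c
def load(f): return pickle.load(open(f'pics/{f}.pkl','rb'))
def ray(c,u,v):
    p=np.linalg.inv(c['mtx'])@[u,v,1]; return R.from_rotvec(c['rotation']).as_matrix()@[p[0],-p[1],-p[2]]
def at(c,u,v,z):
    d=ray(c,u,v); e=np.array(c['eye']); return e+d*(z-e[2])/d[2]
def proj(c,P):
    q=R.from_rotvec(c['rotation']).as_matrix().T@(np.array(P)-c['eye']); p=c['mtx']@[q[0],-q[1],-q[2]]; return p[:2]/p[2]
```

View pics/scene0b.png

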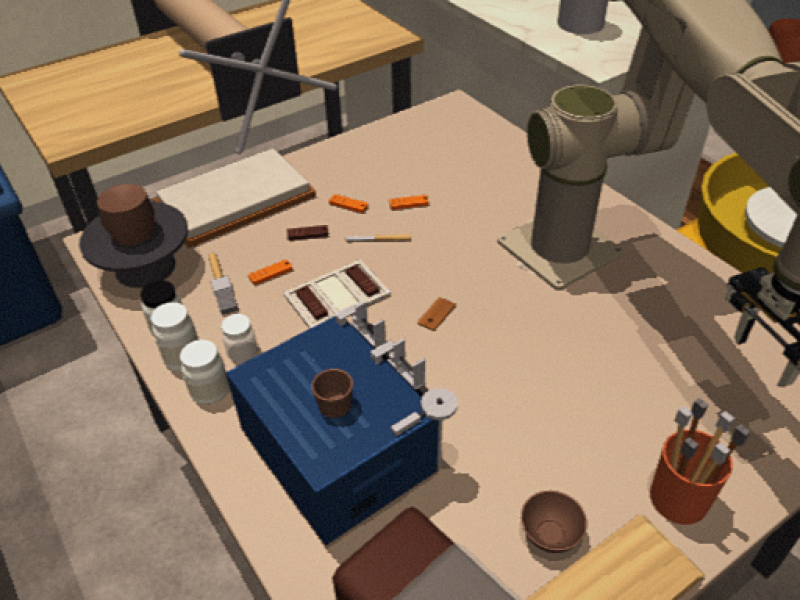

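View pics/side0b.png

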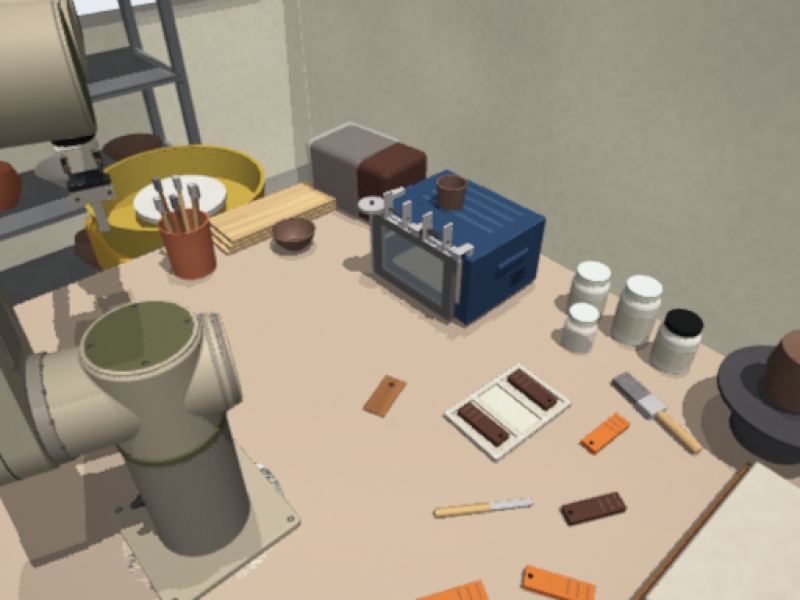

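Scene 800-px view: the dark-brown loose tile is at (307,233); in the side view it is at (594,508). Things it could be taken for are the orange bars at scene (270,271), (348,202) and (409,202), the tiles in the tray at (312,302) and (360,279), and the rib at (437,313). By the description I choose the dark one, at side (594,508).

Run:
```python
from h import *
a=cv2.imread('pics/side0.png')
cv2.imwrite('pics/c1.png',cv2.resize(a[225:345,275:425],None,fx=5,fy=5,interpolation=3))
cv2.imwrite('pics/c2.png',cv2.resize(a[105:215,225:355],None,fx=5.45,fy=5.45,interpolation=3) if 0 else cv2.resize(a[105:215,225:355],None,fx=5,fy=5,interpolation=3))
```

```text
(no output)
```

View pics/c1.png

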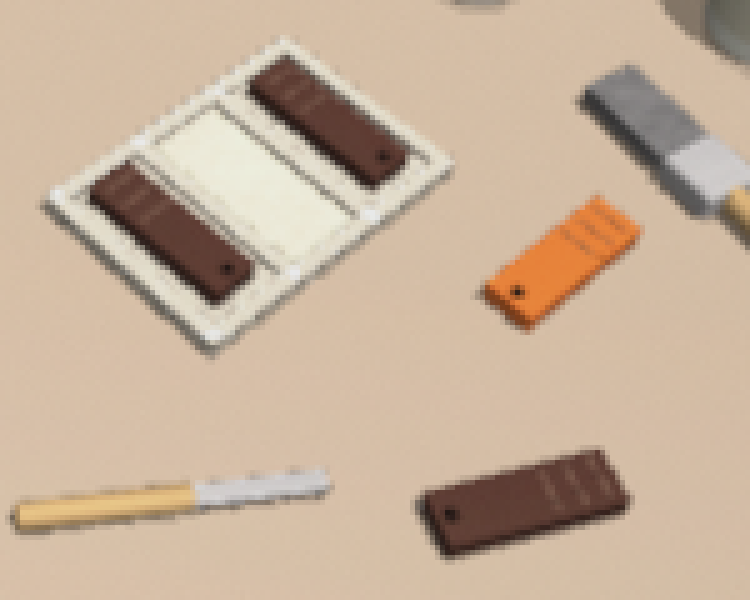

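View pics/c2.png

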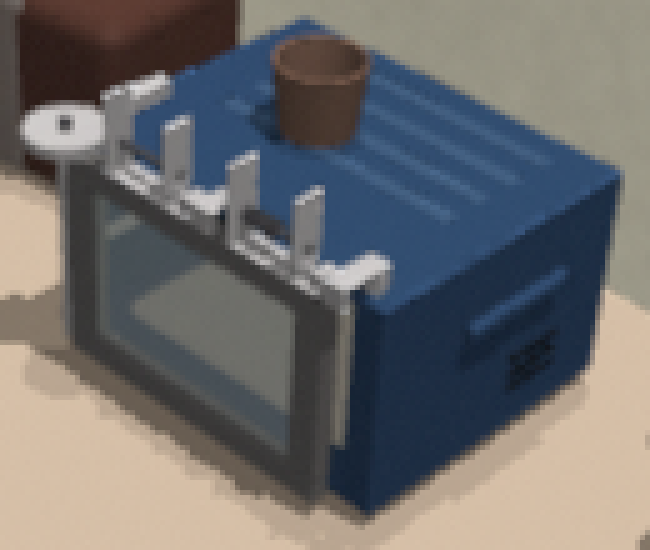

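The dark-brown loose tile with its hole is at crop (525,496), which is side px (380,324). Its hole end is on the left. The empty compartment is the middle one. The four ear tops in c2 are at (116,90), (178,120), (243,155) and (310,190).

```bash
cat > m.py <<'E'
from h import *
c=load('side0'); f=lambda x,y,o:((x+.5)/5-.5+o[0],(y+.5)/5-.5+o[1])
O1=(275,225);O2=(225,105)
def rep(n,pts,o,z):
    P=np.array([at(c,*f(x,y,o),z) for x,y in pts]); print(n,P[:,:2].round(4).tolist(),'mean',P.mean(0).round(4)); return P
T=rep('tile',[(425,493),(450,547),(627,497),(600,450)],O1,.014)
d=T[2]+T[3]-T[0]-T[1]; print('tile yaw',np.degrees(np.arctan2(d[1],d[0])), np.linalg.norm(d)/2)
Y=rep('tray',[(43,197),(285,40),(452,160),(210,343)],O1,.014)
d=Y[2]+Y[3]-Y[0]-Y[1]; print('tray x yaw',np.degrees(np.arctan2(d[1],d[0])), np.linalg.norm(d)/2)
d=Y[1]+Y[2]-Y[0]-Y[3]; print('tray y yaw',np.degrees(np.arctan2(d[1],d[0])), np.linalg.norm(d)/2)
E_=rep('ears',[(116,90),(178,120),(243,155),(310,190)],O2,.242)
B=rep('roof',[(307,20),(620,178),(375,310)],O2,.180)
s=np.array([59.5,110.5,174.5,225.5])/1000
A=np.polyfit(s,E_[:,:2],1); print('line dir',A[0],'hinge',A[1],'yaw',np.degrees(np.arctan2(A[0][0],-A[0][1])))
E
python3 m.py
python3 - <<'E'
import cv2
a=cv2.imread('pics/scene0.png'); cv2.imwrite('pics/c3.png',cv2.resize(a[138:270,176:306],None,fx=4.5,fy=4.5,interpolation=3))
E
```

```text
tile [[0.4286, -0.3658], [0.4138, -0.3923], [0.5021, -0.4346], [0.515, -0.4101]] mean [ 0.4649 -0.4007  0.014 ]
tile yaw -26.36898548592279 0.09744237761328026
tray [[0.4193, -0.1028], [0.6188, -0.1123], [0.6167, -0.2411], [0.4157, -0.2337]] mean [ 0.5176 -0.1725  0.014 ]
tray x yaw -91.24373665508467 0.1298727194924647
tray y yaw -2.4135944043590674 0.20041641474776375
ears [[0.6041, 0.2654], [0.6094, 0.2109], [0.6118, 0.1532], [0.6151, 0.0975]] mean [0.6101 0.1817 0.242 ]
roof [[0.8499, 0.3348], [0.8532, 0.0392], [0.6207, 0.0425]] mean [0.7746 0.1389 0.18  ]
line dir [ 0.06231851 -0.99744937] hinge [0.60122136 0.32388428] yaw 3.57507141830469
```

View pics/c3.png

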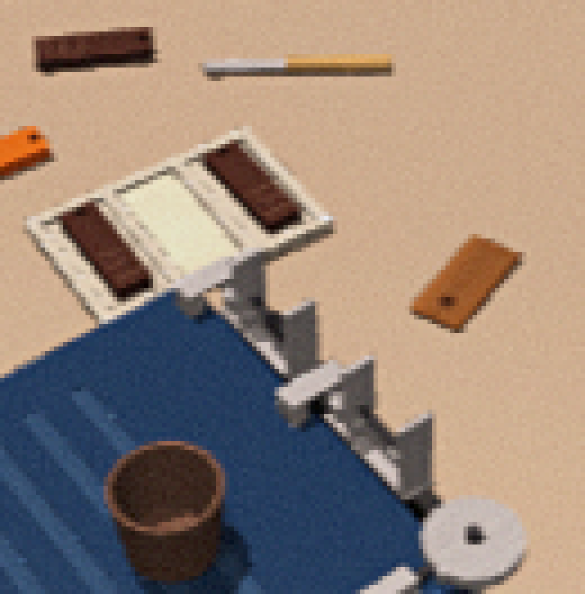

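```bash
cat > m2.py <<'E'
from h import *
c=load('scene0'); f=lambda x,y:((x+.5)/4.5-.5+176,(y+.5)/4.5-.5+138)
def rep(n,pts,z):
    P=np.array([at(c,*f(x,y),z) for x,y in pts]); print(n,P[:,:2].round(4).tolist(),'mean',P.mean(0).round(4)); return P
T=rep('tile',[(152,28),(155,56),(38,67),(35,38)],.014)
d=T[2]+T[3]-T[0]-T[1]; print('tile yaw',np.degrees(np.arctan2(d[1],d[0])), np.linalg.norm(d)/2)
Y=rep('tray',[(332,222),(103,318),(28,222),(247,130)],.014)
d=Y[1]+Y[2]-Y[0]-Y[3]; print('tray long yaw',np.degrees(np.arctan2(d[1],d[0])), np.linalg.norm(d)/2)
d=Y[3]+Y[2]-Y[0]-Y[1]; print('tray short yaw',np.degrees(np.arctan2(d[1],d[0])), np.linalg.norm(d)/2)
E_=rep('ears',[(417,426),(357,369),(299,314),(247,258)],.242)
rep('hingedisc',[(475,535)],.19)
s=np.array([59.5,110.5,174.5,225.5])/1000
A=np.polyfit(s,E_[:,:2],1); print('line dir',A[0],'hinge',A[1],'yaw',np.degrees(np.arctan2(A[0][0],-A[0][1])))
s=robot.read_state(); print(R.from_rotvec(s['orientation']).as_matrix().round(3))
w=snap('wrist','w0')
E
python3 m2.py
```

```text
tile [[0.4152, -0.3891], [0.4325, -0.355], [0.5202, -0.4006], [0.5036, -0.4365]] mean [ 0.4679 -0.3953  0.014 ]
tile yaw -27.83500502153836 0.09957841287359877
tray [[0.4247, -0.0985], [0.6216, -0.1129], [0.6176, -0.2377], [0.4202, -0.229]] mean [ 0.521  -0.1695  0.014 ]
tray long yaw -3.3432331898534136 0.19748735792560104
tray short yaw -91.90756526082595 0.12770933837585421
ears [[0.6076, 0.27], [0.6106, 0.2139], [0.6136, 0.1568], [0.6133, 0.0981]] mean [0.6113 0.1847 0.242 ]
hingedisc [[0.6025, 0.3199]] mean [0.6025 0.3199 0.19  ]
line dir [ 0.03546543 -1.017078  ] hinge [0.60620141 0.32962611] yaw 1.9970902825657206
[[-0.975  0.22  -0.001]
 [ 0.22   0.975 -0.002]
 [ 0.    -0.002 -1.   ]]
```

Both views agree to about 4 mm. Tile: (0.466,-0.398), yaw -27°. Tray centre: (0.519,-0.171). Hinge: about (0.603,0.324). I'm moving now.

Call:
play_rows(deltas=[-34,-18.5,0,0,93,-34,-18.5,0,0,93,-34,-18.5,0,0,93,-34,-18.5,0,0,93,-34,-18.5,0,0,93,-34,-18.5,0,0,93,-34,-18.5,0,0,93,-34,-18.5,0,0,93,-34,-18.5,0,0,93,-34,-18.5,0,0,93], newtons=25)

```text
t: 0.98
tool_pos: [0.4239, 0.3285, 0.2185]
orientation: [-0.348, -3.122, 0.0]
force: [0.4, 0.7, 0.4]
opening: 0.0931
gripper_force: 0.0
```

```bash
cat >> h.py <<'E'
def go(x,y,z,yaw=None):
    "shift in tool axes (mm) and turn (deg) to a world target (yaw of tool x, deg)"
    s=robot.read_state(); M=R.from_rotvec(s['orientation']).as_matrix(); d=M.T@(np.array([x,y,z])-s['tool_pos'])*1000
    w=np.degrees(np.arctan2(M[1,0],M[0,0])); t=0 if yaw is None else (w-yaw+90)%180-90
    print('t',round(s['t'],2),'pos',s['tool_pos'].round(4),'yaw',w.round(2),'tilt z',M[:,2].round(3),'j6',s['q'][5].round(2),'F',s['force'].round(1),'op',round(s['opening']*1e3,1),round(s['gripper_force'],1)); print('shift',d.round(1),'turn',round(t,1))
E
python3 -c "
from h import *
go(.466,-.398,.12,153)"
```

```text
t 0.98 pos [0.4239 0.3285 0.2185] yaw 167.29 tilt z [-0. -0. -1.] j6 -0.79 F [0.4 0.7 0.4] op 93.1 0.0
shift [-200.8 -699.4   98.5] turn 14.3
```

Call:
play_rows(deltas=[-11,-38.5,3,0,93,-11,-38.5,3,0,93,-11,-38.5,3,0,93,-11,-38.5,3,0,93,-11,-38.5,3,0,93,-11,-38.5,3,0,93,-11,-38.5,3,0,93,-11,-38.5,3,0,93,-11,-38.5,3,0,93,-11,-38.5,3,0,93])

```text
t: 1.82
tool_pos: [0.4451, -0.0716, 0.1885]
orientation: [0.348, 3.122, 0.0]
force: [0.4, 0.3, -0.2]
opening: 0.0933
gripper_force: 0.0
```

Call:
play_rows(deltas=[-11,-38.5,3,0,93,-11,-38.5,3,0,93,-11,-38.5,3,0,93,-11,-38.5,3,0,93,-11,-38.5,3,0,93,-11,-38.5,3,0,93,-11,-38.5,3,0,93,-11,-38.5,3,0,93,0,0,0,7.15,93,0,0,0,7.15,93])

```text
t: 2.65
tool_pos: [0.4624, -0.3915, 0.1627]
orientation: [-0.745, -3.049, -0.002]
force: [-0.5, 0.7, -0.2]
opening: 0.0929
gripper_force: 0.0
```

```bash
python3 -c "
from h import *
go(.466,-.398,.12,153)
c=snap('wrist','w1')
for P in [(.466,-.398,.014),(.511,-.421,.014),(.421,-.375,.014)]: print(proj(c,P))
"
```

```text
t 2.65 pos [ 0.4624 -0.3915  0.1627] yaw 152.52 tilt z [-0.002  0.002 -1.   ] j6 -1.88 F [-0.5  0.7 -0.2] op 92.9 0.0
shift [-6.3 -4.2 42.7] turn -0.5
[247.61043774 192.50038612]
[248.12110873 241.86961299]
[247.05815943 139.10876301]
```

View pics/w1.png

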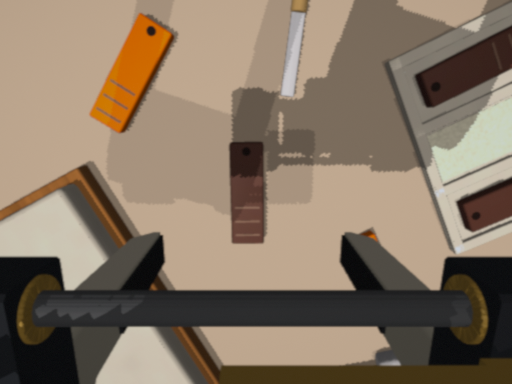

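The wrist picture shows the dark tile, corners (230,142) to (265,242), where predicted. It is aligned with the tool, and an orange bar lies under the right finger at (370,232). I'll go down with a narrower opening.

Call:
play_rows(deltas=[-6.3,-4.2,0,-0.5,56,0,0,35,0,56,0,0,35,0,56,0,0,35,0,56,0,0,30,0,56,0,0,12,0,56,0,0,8,0,56,0,0,0,0,56], newtons=25)

```text
t: 3.37
tool_pos: [0.467, -0.3955, 0.0087]
orientation: [-0.716, -3.057, -0.001]
force: [-0.9, 0.1, 0.4]
opening: 0.0562
gripper_force: 0.0
```

```bash
python3 -c "
from h import *
go(.466,-.398,.0075,153)"
```

```text
t 3.37 pos [ 0.467  -0.3955  0.0087] yaw 153.64 tilt z [-0.001  0.001 -1.   ] j6 -1.9 F [-0.9  0.1  0.4] op 56.2 0.0
shift [-0.2 -2.7  1.2] turn 0.6
```

Call:
play_rows(deltas=[0,-2,1.2,0,20,0,0,0,0,20,0,0,0,0,20,0,0,0,0,20,0,0,0,0,20])

```text
t: 3.78
tool_pos: [0.4673, -0.3988, 0.0101]
orientation: [0.72, 3.056, -0.002]
force: [0.4, -0.4, 5.6]
opening: 0.0317
gripper_force: 25.0
```

Call:
play_rows(deltas=[0,0,-20,0,20,0,0,-30,0,20,0,0,-20,0,20])

```text
t: 4.03
tool_pos: [0.4666, -0.3981, 0.0804]
orientation: [0.72, 3.057, -0.001]
force: [0.8, -1.7, 0.1]
opening: 0.0316
gripper_force: 25.0
```

```bash
python3 -c "
from h import *
go(.519,-.171,.08,88)"
```

```text
t 4.03 pos [ 0.4666 -0.3981  0.0804] yaw 153.5 tilt z [ 0.001 -0.    -1.   ] j6 -1.9 F [ 0.8 -1.7  0.1] op 31.6 25.0
shift [ 54.5 226.6   0.3] turn 65.5
```

Call:
play_rows(deltas=[9,37.8,0,0,20,9,37.8,0,0,20,9,37.8,0,0,20,9,37.8,0,0,20,9,37.8,0,0,20,9,37.8,0,0,20])

```text
t: 4.53
tool_pos: [0.5195, -0.1691, 0.0789]
orientation: [0.72, 3.057, -0.0]
force: [1.1, 0.6, -0.1]
opening: 0.0314
gripper_force: 25.0
```

Call:
play_rows(deltas=[0,0,0,6.55,20,0,0,0,6.55,20,0,0,0,6.55,20,0,0,0,6.55,20,0,0,0,6.55,20,0,0,0,6.55,20,0,0,0,6.55,20,0,0,0,6.55,20,0,0,0,6.55,20,0,0,0,6.55,20])

```text
t: 5.37
tool_pos: [0.5194, -0.1708, 0.0787]
orientation: [2.266, 2.176, 0.0]
force: [0.5, 0.6, -0.1]
opening: 0.0314
gripper_force: 25.0
```

```bash
python3 -c "
from h import *
go(.519,-.171,.08,88)
c=snap('wrist','w2')
for P in [(.519,-.171,.014),(.519+.1,-.171-.004,.014),(.419,-.167,.014)]: print(proj(c,P))
"
```

```text
t 5.37 pos [ 0.5194 -0.1708  0.0787] yaw 87.68 tilt z [ 0. -0. -1.] j6 -0.37 F [ 0.5  0.6 -0.1] op 31.4 25.0
shift [-0.2 -0.3 -1.3] turn -0.3
[250.54747104 211.63667762]
[390.70585215 211.57939829]
[110.38959205 211.69395674]
```

View pics/w2.png

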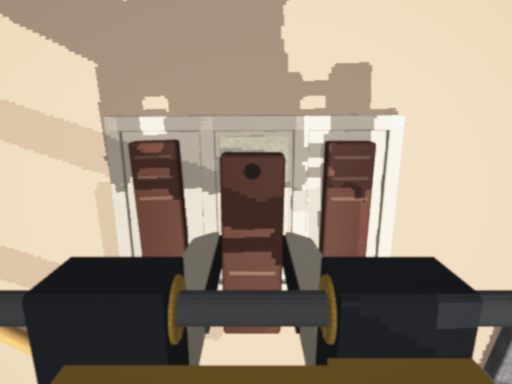

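The wrist view shows tray edges at columns 105 and 403, so its mid column is 254. The predicted column was 250.5, so I need to shift about +2.5 mm in world x. The tile in hand spans rows 152–333.

```bash
python3 -c "
from h import *
c=load('w2')
for z in (.08,.084,.087):
  for v in (152,333): print(z, at(c,253,v,z))
for u,v in ((105,117),(403,117)): print(at(c,u,v,.014))
go(.5215,-.171,.0155,88)
"
```

```text
0.08 [ 0.52252036 -0.12081323  0.08      ]
0.08 [ 0.51849449 -0.22258709  0.08      ]
0.084 [ 0.52252593 -0.12033913  0.084     ]
0.084 [ 0.51859726 -0.21965574  0.084     ]
0.087 [ 0.52253011 -0.11998356  0.087     ]
0.087 [ 0.51867434 -0.21745724  0.087     ]
[ 0.42504223 -0.10147839  0.014     ]
[ 0.62298583 -0.10947511  0.014     ]
t 5.42 pos [ 0.5194 -0.1709  0.0787] yaw 87.18 tilt z [ 0. -0. -1.] j6 -0.36 F [ 0.8 -0.4 -0.8] op 31.6 25.0
shift [-0.   2.1 63.2] turn -0.8
```

Call:
play_rows(deltas=[-1.5,2,0,0,20,0,0,25,0,20,0,0,20,0,20,0,0,10,0,20,0,0,4,0,20,0,0,0,0,20,0,0,0,0,20])

```text
t: 6.0
tool_pos: [0.5217, -0.1726, 0.02]
orientation: [2.258, 2.184, 0.0]
force: [0.5, -0.1, -0.1]
opening: 0.0315
gripper_force: 25.0
```

Call:
play_rows(deltas=[0,0,1,0,20,0,0,1,0,20,0,0,0,0,20])

```text
t: 6.25
tool_pos: [0.522, -0.1727, 0.0181]
orientation: [2.258, 2.182, 0.001]
force: [0.9, 0.2, 0.9]
opening: 0.0312
gripper_force: 25.0
```

Call:
play_rows(deltas=[0,0,0.7,0,20,0,0,0.7,0,20,0,0,0,0,20])

```text
t: 6.5
tool_pos: [0.5221, -0.1728, 0.0179]
orientation: [2.259, 2.182, 0.001]
force: [-5.3, 2.3, 14.5]
opening: 0.0311
gripper_force: 25.0
```

Call:
play_rows(deltas=[0,0,-0.5,0,42,0,0,0,0,42,0,0,0,0,42,0,0,-10,0,42,0,0,-30,0,42,0,0,-40,0,42,0,0,-40,0,60,0,0,-40,0,80,0,0,-40,0,93])

```text
t: 7.25
tool_pos: [0.5208, -0.1722, 0.2191]
orientation: [2.26, 2.182, 0.0]
force: [-0.1, -0.3, 0.1]
opening: 0.0575
gripper_force: 0.0
```

```bash
python3 -c "
from h import *
go(.606,.247,.30,180)
c=snap('side','s2');d=snap('wrist','w3')
a=cv2.resize(c['pixels'][225:325,285:375],None,fx=4.4,fy=4.4,interpolation=3)
b=cv2.resize(d['pixels'],None,fx=.75,fy=.75,interpolation=3); h=a.shape[0]
b=cv2.copyMakeBorder(b,0,h-b.shape[0],0,0,0)
cv2.imwrite('pics/m1.png',np.hstack([a,b]))
"
```

```text
t 7.25 pos [ 0.5208 -0.1722  0.2191] yaw 88.0 tilt z [ 0. -0. -1.] j6 -0.38 F [-0.1 -0.3  0.1] op 57.5 0.0
shift [421.9  70.5 -80.9] turn 88.0
```

View pics/m1.png

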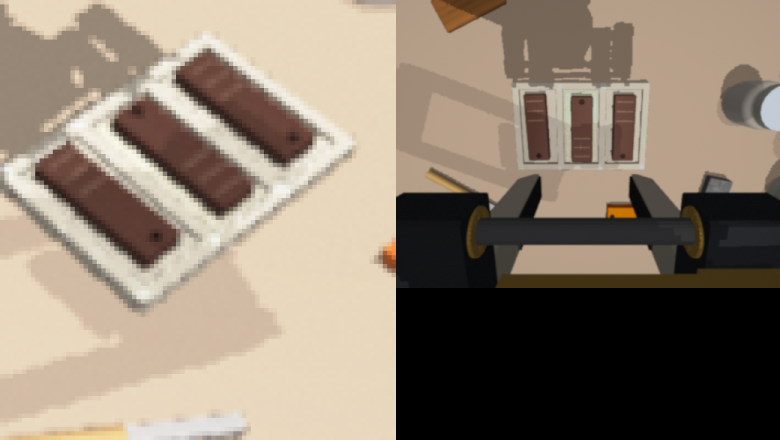

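The tile lies flat in the middle compartment and has been released. Next I rise, turn, and go over the bolt.

Call:
play_rows(deltas=[0,0,-27,-7.15,93,0,0,-27,-7.15,93,0,0,-27,-7.15,93,0,0,0,-7.15,93,0,0,0,-7.15,93,0,0,0,-7.15,93,0,0,0,-7.15,93,0,0,0,-7.15,93,0,0,0,-7.15,93,0,0,0,-7.15,93])

```text
t: 8.18
tool_pos: [0.5211, -0.1723, 0.2975]
orientation: [-0.55, -3.093, -0.0]
force: [-0.4, 0.7, -0.5]
opening: 0.0932
gripper_force: 0.0
```

Call:
play_rows(deltas=[0,0,0,-7.15,93,0,0,0,-7.15,93,0,0,0,-7.15,93])

```text
t: 8.43
tool_pos: [0.5211, -0.1723, 0.2975]
orientation: [0.036, -3.141, -0.0]
force: [-0.6, 0.5, -0.2]
opening: 0.0931
gripper_force: 0.0
```

```bash
python3 -c "
from h import *
go(.609,.2485,.30,181.5)"
```

```text
t 8.43 pos [ 0.5211 -0.1723  0.2975] yaw -178.7 tilt z [-0.  0. -1.] j6 -2.01 F [-0.6  0.5 -0.2] op 93.1 0.0
shift [-97.4 418.8  -2.5] turn -0.2
```

Call:
play_rows(deltas=[-8.8,38,-3,0,93,-8.8,38,-3,0,93,-8.8,38,-3,0,93,-8.8,38,-3,0,93,-8.8,38,-3,0,93,-8.8,38,-3,0,93,-8.8,38,-3,0,93,-8.8,38,-3,0,93,-8.8,38,-3,0,93,-8.8,38,-3,0,93])

```text
t: 9.27
tool_pos: [0.6028, 0.211, 0.3277]
orientation: [0.026, -3.141, 0.0]
force: [0.6, -0.1, 0.9]
opening: 0.0925
gripper_force: 0.0
```

Call:
play_rows(deltas=[-8.8,38,-3,0,93,0,0,0,0,93])

```text
t: 9.43
tool_pos: [0.6106, 0.2538, 0.3292]
orientation: [0.035, -3.139, -0.003]
force: [1.7, -0.2, -0.9]
opening: 0.0929
gripper_force: 0.0
```

```bash
python3 -c "
from h import *
go(.609,.2485,.30,181.5)
c=snap('wrist','w4')
for s in (59.5,110.5,174.5,225.5): print(proj(c,(.602+s*.00003,.325-s*.001,.242)))
cv2.imwrite('pics/w4b.png',cv2.resize(c['pixels'],(800,600),interpolation=3))
"
```

```text
t 9.43 pos [0.6106 0.2538 0.3292] yaw -178.74 tilt z [-0.002  0.002 -1.   ] j6 -1.28 F [ 1.7 -0.2 -0.9] op 92.9 0.0
shift [ 1.7 -5.3 29.2] turn -0.2
[267.63459986 195.06423449]
[201.65534495 195.60460086]
[118.84204645 196.2828371 ]
[ 52.8376034  196.82340976]
```

View pics/w4b.png

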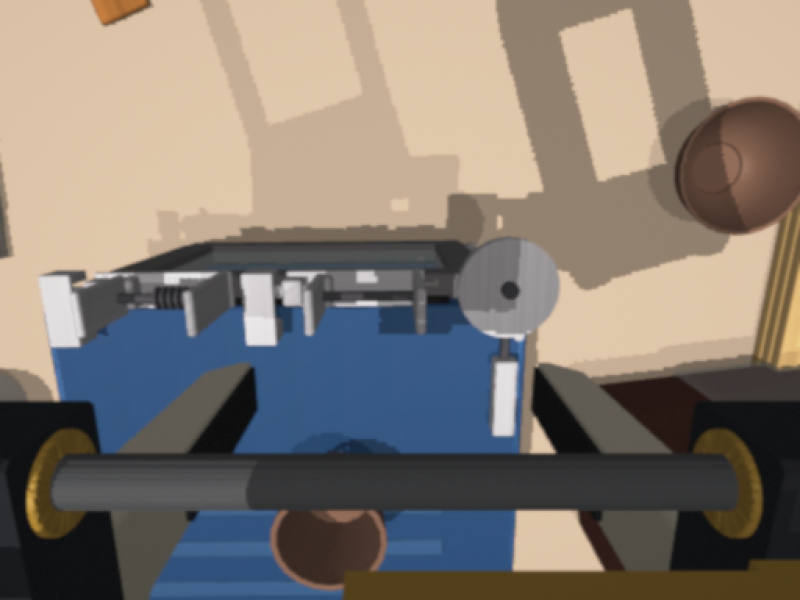

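The wrist view (800 px) shows the bolt ears at columns 421 and 310 and the latch ears at 190 and 80, all spanning rows 270–335, as predicted within 2–3 mm. The hinge disc is at (508,288).

```bash
python3 -c "
from h import *
c=load('w4'); g=cv2.cvtColor(c['pixels'],6)
for r in (205,209): 
  for a,b in ((44,66),(110,150),(188,212),(258,282)): print(r,a,g[r,a:b])
from scipy.spatial.transform import Rotation
print(proj(c,(.602,.324,.18)), proj(c,(.602,.324,.2)))
print('disc 19',at(c,510/1.5625,290/1.5625,.19),at(c,510/1.5625,290/1.5625,.2))
print('roof right/left edges z .18',at(c,516/1.5625,500/1.5625,.18),at(c,60/1.5625,385/1.5625,.18))
"
```

```text
205 44 [224 224 219 214 217 220 211 184 144 104  80  74  73  72  72  73  73  72
  74  74  74  75]
205 110 [ 86  85  85  86  86  86  86  87 108 153 181 185 173 152 124  93  73  70
  69  69  69  68  69  70  69  71  74  79  83  85  85  86  86  86  87  87
  87  85  86  87]
205 188 [ 84  86  87  87  88  91 114 159 188 190 178 156 120  86  73  74  77  81
  85  86  86  86  86  86]
205 258 [ 57  56  57  57  56  58  60  72  92 111 125 131 129 119  93  67  58  57
  58  57  57  58  58  58]
209 44 [223 224 222 216 214 217 215 199 170 132  96  77  75  75  76  76  76  75
  75  74  72  69]
209 110 [ 86  85  86  85  86  86  86  86 101 139 172 182 175 158 133 102  77  71
  70  70  70  74  77  82  85  85  85  85  85  85  85  86  86  86  86  86
  86  86  86  86]
209 188 [ 85  87  87  87  86  88 107 153 184 189 179 161 130  96  80  82  85  86
  86  85  86  86  86  87]
209 258 [ 57  57  56  57  57  57  58  65  82  97 106 107 106  98  80  63  57  57
  57  57  57  58  58  58]
[326.10668378 178.86764142] [330.90977237 183.20701623]
disc 19 [0.60639939 0.32246358 0.19      ] [0.60427024 0.32013961 0.2       ]
roof right/left edges z .18 [0.75454008 0.34024898 0.18      ] [0.67681809 0.04164012 0.18      ]
```

Fitting the three ears gives the hinge at y ≈ 0.324, with the bolt grip at about (0.6065,0.247). I'm going down over the bolt.

Call:
play_rows(deltas=[4,-6.5,0,0,93,0,0,25,0,93,0,0,30,0,93,0,0,30,0,93,0,0,20,0,93,0,0,14,0,93,0,0,5,0,93,0,0,0,0,93,0,0,0,0,93])

```text
t: 10.23
tool_pos: [0.608, 0.2399, 0.2082]
orientation: [-0.025, 3.14, 0.001]
force: [1.3, 0.4, 0.2]
opening: 0.0929
gripper_force: 0.0
```

```bash
python3 -c "
from h import *
go(.6065,.247,.205,181.5)"
```

```text
t 10.23 pos [0.608  0.2399 0.2082] yaw -179.11 tilt z [ 0.002  0.    -1.   ] j6 -1.29 F [1.3 0.4 0.2] op 92.9 0.0
shift [1.3 7.1 3.2] turn -0.6
```

Call:
play_rows(deltas=[1,6.5,3,0,93,0,0,0,0,93,0,0,0,0,93])

```text
t: 10.48
tool_pos: [0.6066, 0.2477, 0.2047]
orientation: [-0.027, 3.14, 0.001]
force: [0.1, 0.0, -0.7]
opening: 0.0932
gripper_force: 0.0
```

Call:
play_rows(deltas=[0,0,0,0,74,0,0,0,0,66,0,0,0,0,58,0,0,0,0,50,0,0,0,0,50], newtons=30)

```text
t: 10.9
tool_pos: [0.6064, 0.246, 0.2037]
orientation: [0.025, -3.141, 0.003]
force: [-0.8, -4.9, 2.1]
opening: 0.0647
gripper_force: 2.6
```

```bash
python3 -c "
from h import *
go(.6065,.247,.205,181.5)"
```

```text
t 10.9 pos [0.6064 0.246  0.2037] yaw -179.09 tilt z [-0.    -0.002 -1.   ] j6 -1.28 F [-0.8 -4.9  2.1] op 64.7 2.6
shift [-0.2  1.  -1.3] turn -0.6
```

Call:
play_rows(deltas=[0,0,0,0,36,0,0,0,0,36,0,0,0,0,36,0,0,0,0,36,0,0,0,0,36,0,0,0,0,36,0,0,0,0,36,0,0,0,0,36])

```text
t: 11.57
tool_pos: [0.6062, 0.2474, 0.2037]
orientation: [-0.026, 3.141, 0.001]
force: [-0.6, 3.9, 2.3]
opening: 0.0441
gripper_force: 30.0
```

Call:
play_rows(deltas=[0,0,0,0,36,0,0,0,0,36,0,0,0,0,36,0,0,0,0,36], newtons=40)

```text
t: 11.9
tool_pos: [0.6062, 0.2475, 0.2037]
orientation: [-0.027, 3.141, 0.001]
force: [-0.2, 4.5, 1.4]
opening: 0.0441
gripper_force: 40.0
```

```bash
python3 -c "
from h import *
go(.6065,.247,.205,181.5)
c=snap('side','s3'); a=cv2.imread('pics/side0.png')
cv2.imwrite('pics/m2.png',np.hstack([cv2.resize(x[110:170,225:325],None,fx=4,fy=4,interpolation=3) for x in (a,c['pixels'])]))
"
```

```text
t 11.9 pos [0.6062 0.2475 0.2037] yaw -179.03 tilt z [ 0.  0. -1.] j6 -1.28 F [-0.2  4.5  1.4] op 44.1 40.0
shift [-0.3 -0.5 -1.3] turn -0.5
```

Call:
play_rows(deltas=[0,0,0,0,93,0,0,0,0,93,0,0,0,0,93,0,0,0,0,93,0,0,0,0,93,0,0,-25,0,93,0,0,-35,0,93,0,0,-35,0,93,0,0,-28,0,93,0,0,0,0,93])

```text
t: 12.78
tool_pos: [0.6084, 0.2476, 0.3352]
orientation: [-0.025, 3.13, 0.005]
force: [1.1, 0.3, 1.1]
opening: 0.0926
gripper_force: 0.0
```

```bash
python3 -c "
from h import *
go(.610,.132,.33,181.5)
c=snap('wrist','w5'); g=cv2.cvtColor(c['pixels'],6)
for y in (.2666,.2109,.1524): print(proj(c,(.612,y,.242)).round(1),end=' ')
print(proj(c,(.612,.2269,.242)))
for r in (203,207,211): print(r,g[r,100:290].tolist())
"
```

```text
t 12.78 pos [0.6084 0.2476 0.3352] yaw -179.07 tilt z [ 0.011  0.003 -1.   ] j6 -1.28 F [1.1 0.3 1.1] op 92.6 0.0
shift [   0.3 -115.6    4.8] turn -0.6
[275.8 204.5] [206.  203.4] [132.3 202.3] [226.05869596 203.71842304]
203 [88, 87, 87, 87, 87, 87, 87, 87, 87, 87, 86, 87, 87, 86, 87, 87, 87, 87, 87, 87, 87, 88, 88, 87, 87, 87, 88, 88, 105, 144, 176, 187, 180, 161, 134, 101, 77, 71, 70, 71, 70, 70, 70, 70, 71, 72, 73, 78, 83, 86, 86, 87, 87, 86, 87, 87, 88, 88, 88, 87, 87, 87, 88, 101, 149, 210, 231, 235, 234, 233, 233, 233, 233, 232, 232, 232, 231, 231, 231, 232, 232, 232, 226, 187, 125, 88, 76, 69, 59, 55, 54, 54, 54, 60, 74, 85, 87, 87, 87, 87, 88, 87, 87, 87, 87, 87, 87, 87, 87, 88, 88, 88, 88, 88, 89, 87, 88, 87, 87, 87, 87, 87, 87, 92, 102, 110, 113, 112, 105, 89, 79, 81, 85, 88, 88, 88, 87, 88, 88, 88, 88, 89, 87, 84, 72, 59, 57, 56, 56, 56, 57, 55, 57, 56, 57, 57, 56, 56, 56, 56, 56, 56, 56, 56, 57, 57, 57, 57, 58, 57, 59, 62, 69, 82, 117, 170, 190, 179, 155, 115, 74, 59, 57, 57, 57, 58, 58, 57, 58, 61]
207 [87, 86, 87, 87, 87, 87, 87, 87, 86, 87, 86, 87, 87, 87, 86, 86, 87
[... 835 characters left out ...]
87, 87, 87, 88, 108, 153, 179, 181, 171, 154, 127, 96, 75, 74, 77, 84, 86, 87, 87, 87, 87, 87, 87, 87, 87, 87, 86, 86, 86, 86, 86, 86, 87, 87, 87, 87, 87, 86, 88, 118, 182, 223, 232, 234, 232, 231, 231, 231, 231, 231, 230, 230, 229, 229, 230, 231, 231, 228, 211, 160, 104, 79, 74, 71, 67, 65, 65, 65, 66, 70, 79, 85, 87, 87, 87, 86, 87, 87, 87, 87, 86, 87, 87, 86, 86, 87, 86, 87, 87, 87, 87, 87, 87, 87, 88, 87, 87, 86, 93, 114, 134, 142, 143, 136, 113, 94, 88, 88, 87, 87, 87, 88, 87, 86, 87, 87, 86, 87, 87, 87, 86, 87, 87, 87, 88, 88, 87, 87, 87, 87, 87, 86, 87, 87, 87, 86, 86, 86, 87, 86, 86, 86, 86, 86, 87, 86, 87, 87, 91, 107, 120, 127, 126, 117, 102, 90, 87, 87, 87, 88, 87, 87, 87, 87, 87]
```

The bolt's moving ear is now at column 226, which is exactly the prediction for full 16 mm travel. Next is the latch.

Call:
play_rows(deltas=[0,-38.5,0,-0.6,93,0,-38.5,0,0,93,0,-38.5,0,0,93,0,0,25,0,93,0,0,35,0,93,0,0,35,0,93,0,0,20,0,93,0,0,5,0,93,0,0,0,0,93,0,0,0,0,93])

```text
t: 13.67
tool_pos: [0.6087, 0.1315, 0.2063]
orientation: [0.042, -3.14, 0.0]
force: [0.2, -1.0, 0.5]
opening: 0.0935
gripper_force: 0.0
```

```bash
python3 -c "
from h import *
go(.6095,.132,.205,181.5)"
```

```text
t 13.67 pos [0.6087 0.1315 0.2063] yaw -178.46 tilt z [-0.001 -0.    -1.   ] j6 -1.47 F [ 0.2 -1.   0.5] op 93.5 0.0
shift [-0.8  0.5  1.3] turn 0.0
```

Call:
play_rows(deltas=[-0.5,0.5,1.5,0,36,0,0,0,0,36,0,0,0,0,36,0,0,0,0,36,0,0,0,0,36,0,0,0,0,36,0,0,0,0,36,0,0,0,0,36,0,0,0,0,36,0,0,0,0,36], newtons=50)

```text
t: 14.5
tool_pos: [0.6099, 0.1325, 0.206]
orientation: [-0.043, 3.14, 0.0]
force: [-0.7, 3.2, 5.4]
opening: 0.0444
gripper_force: 50.0
```

```bash
python3 -c "
from h import *
go(.6095,.132,.205,181.5)"
```

```text
t 14.5 pos [0.6099 0.1325 0.206 ] yaw -178.43 tilt z [ 0.002  0.    -1.   ] j6 -1.47 F [-0.7  3.2  5.4] op 44.4 50.0
shift [ 0.4 -0.5  1. ] turn 0.1
```

Call:
play_rows(deltas=[5,0.07,0,1.5,36,10,0.26,0,3,36,10,0.26,0,3,36,10,0.26,0,3,36,10,0.26,0,3,36])

```text
t: 14.92
tool_pos: [0.5653, 0.1366, 0.206]
orientation: [0.33, 3.121, 0.001]
force: [3.7, 4.2, 4.2]
opening: 0.0446
gripper_force: 50.0
```

```bash
cat >> h.py <<'E'
def arc(hx=.604,hy=.3244):
    go(0,0,0); s=robot.read_state(); M=R.from_rotvec(s['orientation']).as_matrix(); p=np.array([hx,hy,0])-s['tool_pos']
    print('hinge in tool mm',(M.T@p*1000)[:2].round(1),'F tool',(M.T@s['force']).round(1),'mz',s['wrist_torque'].round(2),'open deg',round(181.5-(np.degrees(np.arctan2(M[1,0],M[0,0]))%360),1), 'by pos',round(np.degrees(np.arctan2(p[0],p[1]))+1.75,1))
E
python3 -c "
from h import *
arc()"
```

```text
t 14.92 pos [0.5653 0.1366 0.206 ] yaw 167.93 tilt z [ 0.003  0.    -1.   ] j6 -1.21 F [3.7 4.2 4.2] op 44.6 50.0
shift [ 524.8 -252.1  204.2] turn 0
hinge in tool mm [  2.  191.5] F tool [-2.8  4.9 -4.2] mz [-0.57 -0.19  0.09] open deg 13.6 by pos 13.4
```

Call:
play_rows(deltas=[10,0.26,0,3,36,10,0.26,0,3,36,10,0.26,0,3,36,10,0.26,0,3,36,10,0.26,0,3,36,10,0.26,0,3,36,10,0.26,0,3,36,10,0.26,0,3,36])

```text
t: 15.58
tool_pos: [0.4928, 0.1692, 0.2059]
orientation: [0.973, 2.985, 0.003]
force: [8.4, 5.6, 2.3]
opening: 0.0443
gripper_force: 50.0
```

```bash
python3 -c "
from h import *
arc()"
```

```text
t 15.58 pos [0.4928 0.1692 0.2059] yaw 143.9 tilt z [ 0.003  0.001 -1.   ] j6 -0.71 F [8.4 5.6 2.3] op 44.3 50.0
shift [ 298.9 -427.5  204.3] turn 0
hinge in tool mm [  2.  190.4] F tool [-3.5  9.5 -2.3] mz [-0.44 -0.27 -0.26] open deg 37.6 by pos 37.4
```

Call:
play_rows(deltas=[10,0.5,0,3,36,10,0.4,0,3,36,10,0.4,0,3,36,10,0.3,0,3,36,10,0.3,0,3,36,10,0.3,0,3,36,10,0.3,0,3,36,10,0.3,0,3,36,10,0.3,0,3,36])

```text
t: 16.33
tool_pos: [0.4356, 0.237, 0.2059]
orientation: [1.644, 2.674, 0.003]
force: [10.1, 0.6, 2.0]
opening: 0.0443
gripper_force: 50.0
```

```bash
python3 -c "
from h import *
arc()"
```

```text
t 16.33 pos [0.4356 0.237  0.2059] yaw 116.85 tilt z [ 0.003  0.    -1.   ] j6 -0.07 F [10.1  0.6  2. ] op 44.3 50.0
shift [ -14.5 -496.2  204.6] turn 0
hinge in tool mm [  2.2 189.2] F tool [-4.   9.3 -2. ] mz [-0.76 -0.04 -0.32] open deg 64.7 by pos 64.3
```

Call:
play_rows(deltas=[10,0.5,0,3,36,10,0.5,0,3,36,10,0.5,0,3,36,10,0.5,0,3,36,10,0.4,0,3,36,10,0.4,0,3,36,10,0.3,0,3,36,10,0.3,0,3,36,3,0,0,1,36,0,0,0,0,36])

```text
t: 17.17
tool_pos: [0.4157, 0.317, 0.206]
orientation: [2.183, 2.257, 0.001]
force: [4.3, -4.5, 8.0]
opening: 0.0446
gripper_force: 50.1
```

```bash
python3 -c "
from h import *
arc()
c=snap('side','s4'); d=snap('scene','k4')
cv2.imwrite('pics/m3.png',np.hstack([cv2.resize(c['pixels'][80:280,170:370],(400,400),interpolation=3),cv2.resize(d['pixels'][130:330,130:330],(400,400),interpolation=3)]))
"
```

```text
t 17.17 pos [0.4157 0.317  0.206 ] yaw 91.92 tilt z [ 0.001 -0.    -1.   ] j6 0.52 F [ 4.3 -4.5  8. ] op 44.6 50.1
shift [-302.8 -426.3  205.5] turn 0
hinge in tool mm [  1.2 188.2] F tool [-4.7  4.1 -8. ] mz [-0.97  0.89 -0.64] open deg 89.6 by pos 89.5
```

View pics/m3.png

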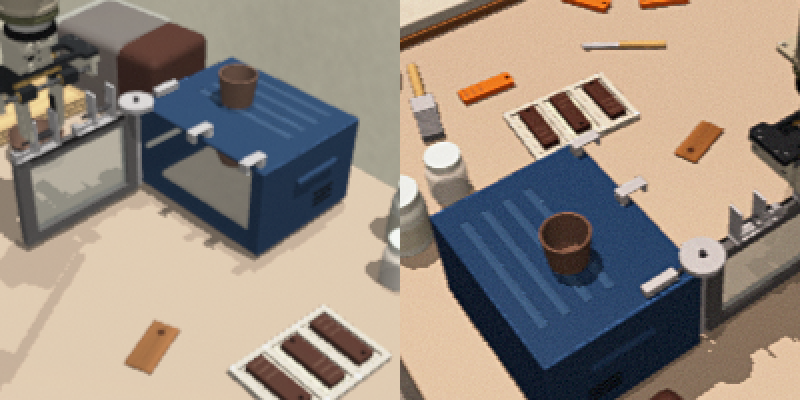

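The door stands square, held by the squeezed latch. The bolt's ears are together, at scene-crop (737,222) and (763,210). The tiles, cup and rib have not moved.

```bash
python3 -c "
from h import *
arc(); print(robot.close_job())"
```

```text
t 17.27 pos [0.4157 0.3165 0.2059] yaw 91.98 tilt z [ 0.001 -0.001 -1.   ] j6 0.52 F [ 3.3 -5.9  8. ] op 44.4 50.0
shift [-301.8 -426.6  205.7] turn 0
hinge in tool mm [  1.5 188.3] F tool [-6.   3.1 -8. ] mz [-0.88  0.9  -0.45] open deg 89.5 by pos 89.3
the job is handed in; nothing more can be done
None
```

The job is handed in after about 17 s: the tile lies flat and released in the paper-lined compartment, the carrying bolt is fully drawn, and the arm is still holding the door open at about 89° with the latch squeezed.

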